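Stand the leaning carton up and swing the guard rail up

TASK

One of the three cartons in the counter's display tray has tipped back against the tray's wire rail: push it with the fingertips until it stands upright again in its bay. Also push the hinged wire guard along the tray's front fully up, so that the row is secured. Only push - do not lift the carton or knock anything over - and leave the other two cartons, the bottle and the stamp box where they are.

Things in the scene. Friction and masses are not known exactly. Their poses are not given: they have to be found in the camera images.
- tray: Wooden display tray fixed to the counter, 134 (x) x 350 mm (y), floor 6 mm thick. Origin: underside, centre of the middle bay. +x: its front, away from the robot (yaw up to 0.35 rad), with the hinged guard. Three carton bays along y at -105, 0 and +105 mm, each 55 (x) x 83 mm, bordered by strips 5 mm high (top 11 mm above the counter) that keep a carton's foot in place.
- carton: Leaning carton, 45 (x) x 75 (y) x 110 mm (z), 0.15 to 0.31 kg, in any of the bays. Origin: centre of its underside; z up the carton, x to the tray's front. Its rear lower edge is on the floor, it is tipped 0.55 rad to the tray's -x onto the rear rail; its top overhangs the rail. Pushed to +x above the rail (some 1 N) it turns about its foot; within 0.38 rad of upright it falls upright itself.
- neighbour_a: One of the two upright cartons in the tray, the same make as the leaning one: 45 mm (x, front to back) x 75 mm (y) x 110 mm (z), 0.15 to 0.31 kg. Origin: centre of its underside; z up the carton. It stands loose in its bay; leave it standing.
- neighbour_b: One of the two upright cartons in the tray, the same make as the leaning one: 45 mm (x, front to back) x 75 mm (y) x 110 mm (z), 0.15 to 0.31 kg. Origin: centre of its underside; z up the carton. It stands loose in its bay; leave it standing.
- guard (a joint): Wire guard's angle: 0 = flat outwards (tray's +x), 1.571 = straight up at its stop = fully up. Starts at 0.35 to 0.7. A frame of 8 mm steel rod: two arms 78 mm long at y = -157 and +157 mm, and a bar along y between their ends. The stiff hinge stays where it is left; moving it takes some 2 to 6 N on the bar.
- rear_rail (a point): Middle of the tray's fixed rear rail, a round steel bar 8 mm thick along the tray's y; this point, on its centre line, is 58 mm to the tray's -x from the tray's origin and 56 mm above the counter.
- guard_bar (a point): Middle of the guard's long bar, on the rod's centre line (rod 8 mm thick). When fully up it is 92 mm above the counter.
- guard_hinge (a point): Middle of the guard's hinge line, fixed to the tray; 52 mm to the tray's +x from its origin and 14 mm above the counter.
- bottle: White bottle with green cap, 60 mm diameter, 160 mm tall, standing on the counter to one side of the tray. Origin: centre of its underside. Leave it alone.
- stamp_box: Flat black stamp-pad box, 70 x 110 x 23 mm, on the counter on the tray's other side. Origin: centre of its underside. Leave it alone.
Not all that is in view belongs to the job. What is shaped like the neighbour_a but blue or yellow is not meant.

How it is judged:
At the end, for the whole second after the job is handed in: The carton stands upright (0.05 rad) and still on its bay's floor (within 9 mm front to back, 12 mm sideways of a bay's centre), the guard is up (above 1.45 rad), the other cartons and the bottle are upright (0.05 rad), and these and the stamp box are within 20 mm of their starts (angle between each of carton, neighbour_a, neighbour_b, bottle's own z axis and vertical below 0.05 rad and (y of carton in the frame of tray between -0.012 and 0.012 m or y of carton in the frame of tray between -0.117 and -0.093 m or y of carton in the frame of tray between 0.093 and 0.117 m) and x of carton in the frame of tray between -0.009 and 0.009 m and height (world z) of carton below 0.01 m and linear speed of carton below 0.02 m/s and value of joint guard above 1.45 rad and distance of each of neighbour_a, neighbour_b, bottle, stamp_box from where it was at the start of the episode below 0.02 m); the robot touches nothing.
It fails at once if the carton is lifted (its underside's centre more than 30 mm above the counter) (height (world z) of carton above 0.03 m).
It fails at once if the carton is knocked over (tilted more than 0.9 rad) (angle between carton's own z axis and vertical above 0.9 rad).
It fails at once if another carton is tipped by more than 0.3 rad, lifted or shifted by more than 25 mm (angle between any of neighbour_a, neighbour_b's own z axis and vertical above 0.3 rad or distance of any of neighbour_a, neighbour_b from where it was at the start of the episode above 0.025 m).
It fails at once if the bottle or the stamp box is moved more than 25 mm (distance of any of bottle, stamp_box from where it was at the start of the episode above 0.025 m).
It also fails if it takes over 50 s, if anything falls off the work surface, if the arm or the gripper's body presses on something with over 40 N, if the wrist force passes 120 N, or if a joint passes its speed limit or range.

ROBOT

A 6-joint arm with a two-finger parallel gripper is mounted at the origin on the work surface. World frame = base frame: x ahead of the robot, y to its left, z up, the work surface at z = 0. Lengths are in m, angles in rad, forces in N, time in s.
With the tool pointing down it reaches from about 0.35 to 0.85 m from the base axis. Payload 8.1 kg.
Tool frame: the origin (TCP) lies midway between the tips of the shut fingers; the grasp point (between the pads) lies 19 mm behind it; z points along the fingers, y is the line along which they close (so a half turn about z gives the same grasp; the last joint's range is limited). The gripper opens to 93 mm and grips with 3 to 60 N. Pads are 15 mm wide; open, the fingers measure 128 mm over their backs; the gripper's body (75 mm by 188 mm) begins 65 mm behind the grasp point.
Start: joints at [-1.301, 0.13, 1.488, -0, 1.523, -0.085], TCP at [0.208, -0.563, 0.219] pointing down, gripper open.
Joint ranges: [-2.96, 2.96], [-0.89, 2.26], [0.02, 2.5], [-1.34, 4.48], [0, 2.73], [-2.66, 2.66]. Speed limits (rad/s): [2.39, 2.39, 2.79, 3.14, 3.14, 3.14].

INTERFACE

Orientations are given as a rotation vector (axis times angle).
In Python, from plant import read_state, read_camera, camera_model, close_job gives the robot as it stands. The module is installed in compiled form; this text tells all that it offers.
- The arm moves only by the tool carry_out, never from a script. Its argument "moves" is a list of rows, each an object of numbers: "jaw": the finger opening in m, from 0 to 0.093; "dx", "dy", "dz": the shift along the tool's x, y, z in m; "yaw": the turn about the tool's z in rad. In form: [{"jaw": .., "dx": .., "dy": .., "dz": .., "yaw": ..}, ...]. A call has 1 to 8 rows; each row shifts and turns the commanded pose from where the row before left it, along the tool's axes as they then stand; what a row does not reach is not made up. A row lasts 1/8 s, in which the tool goes at most 62.5 mm and 10.7 degrees, less where a joint would pass 70% of its speed; a pose out of reach is approached as far as the arm can. A call is refused whole if a number of a shift passes 0.0625 or a number of a turn 0.188, either way. A call with a gripper value outside its range is refused whole. The fingers move at their own pace and stop on an object; "grip_force" is the grip in N (left out, the last holds). Time passes only in rows, so rows that do not move let the fingers close. It gives the time, the measured TCP pose, the force, the opening and the grip force at its end, in the units of the state.
- read_state(): the state, without advancing time (a new reading comes with each control period).
- read_camera(name): name is "side" or "top"; returns the picture (384x512x3 uint8, red, green, blue); there is no depth.
- camera_model(name): a dict with "camera_matrix" (3x3 intrinsics, pixels), "k1" (the pictures are not rectified: a ray, as slopes to the right and down, at radius r is drawn at 1 + k1 r^2 times it, then the intrinsics apply), "view" (4x4, takes a point from world to camera coordinates). Camera axes: x right, y up, looking along -z (the intrinsics and any distortion apply to the point x, -y, -z); pixel columns grow to the right and rows downward; lengths in m; the calibration is good to about 2 mm. A picture is of the moment at which its call begins. camera_model takes no time and is no camera call.
- close_job(): hands the job in; it is judged then, once.
The state is a dict: "t": time; "q": joint angles; "dq": joint speeds; "joint_torque": joint torques, N m; "tool_pos": TCP position; "orientation": TCP orientation; "force": force on the tool from outside, world axes, zero at the start; "wrist_torque": the same for the moment, N m; "opening": finger opening in m; "gripper_force": force on a finger pad.
Only numpy, scipy, OpenCV 4.12 (cv2) and the standard library are available. Lean on these libraries where they do the work, as an engineer would, in place of code of your own. Each camera call takes 0.05 s, during which the arm holds its last target. There are 200 camera calls.

## Working session

There is one attempt and no reset: what is moved stays moved. The work goes in short steps, Python scripts to look and compute and a tool call to move; the robot and the scene stay as the last step left them, time stands still between calls to the robot, and variables do not carry over. Pictures are saved under pics/ and viewed, at most 10 in all, crops included, and the job is handed in when it is done.

Besides the shell and the picture viewer there is one more tool, called after "Call:" by a JSON object that holds its "op" and its "data", one argument or row to a line. carry_out: Moves the arm, as the interface text tells. Its arguments: {"type":"object","properties":{"moves":{"type":"array","items":{"type":"object","properties":{"jaw":{"type":"number"},"dx":{"type":"number"},"dy":{"type":"number"},"dz":{"type":"number"},"yaw":{"type":"number"}}}},"grip_force":{"type":"number"}},"required":["moves"]}

```bash
mkdir -p pics
cat > h.py <<'E'
import numpy as np, cv2
from plant import *
def proj(name,P):
    m=camera_model(name);P=np.atleast_2d(P);V=np.array(m["view"]);c=P@V[:3,:3].T+V[:3,3]
    s=np.c_[c[:,0]/-c[:,2],-c[:,1]/-c[:,2]];r=(s**2).sum(1,keepdims=True);s=s*(1+m["k1"]*r)
    K=np.array(m["camera_matrix"]);return (np.c_[s,np.ones(len(s))]@K.T)[:,:2]
def back(name,uv,z):
    m=camera_model(name);K=np.array(m["camera_matrix"]);V=np.array(m["view"])
    d=(np.linalg.inv(K)@[uv[0],uv[1],1])[:2];s=d.copy()
    for _ in range(20): s=d/(1+m["k1"]*(s@s))
    R=V[:3,:3];o=-R.T@V[:3,3];v=R.T@np.array([s[0],-s[1],-1]);return o+v*(z-o[2])/v[2]
E
python3 - <<'E'
from h import *
for n in("side","top"):
    im=read_camera(n)[:,:,::-1];cv2.imwrite(f"pics/{n}0.png",cv2.resize(im,(800,600),interpolation=cv2.INTER_CUBIC))
    V=np.array(camera_model(n)["view"]);print(n,-V[:3,:3].T@V[:3,3],V[2,:3])
s=read_state();print(s["orientation"],s["tool_pos"],s["opening"])
E
```

```text
side [-0.02729014  0.74369977  0.63197571] [-0.51641906  0.66918079  0.53432988]
top [0.35409397 0.02375662 1.18448615] [-0.16965543  0.02580419  0.98516556]
[-3.09068906e+00 -5.54086668e-01  2.38789737e-04] [ 0.20831477 -0.56213604  0.21772081] 0.09303237032417172
```

View pics/side0.png

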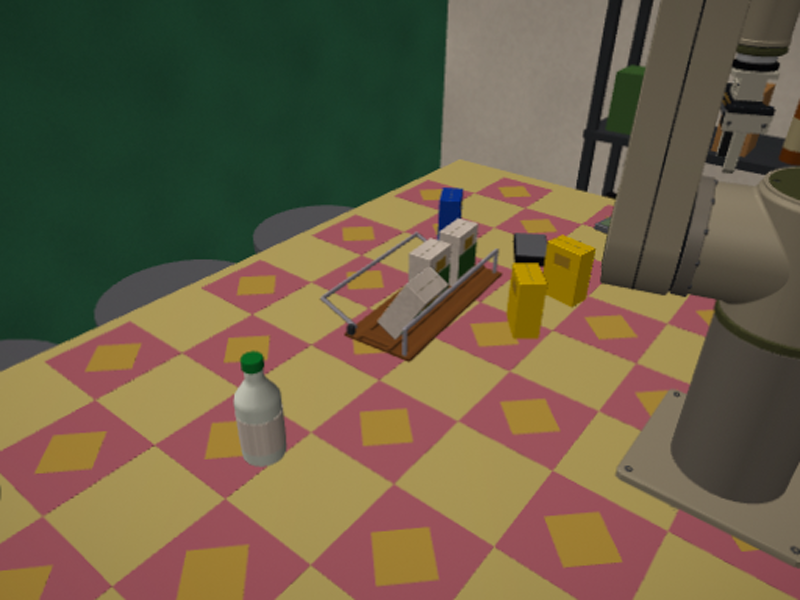

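View pics/top0.png

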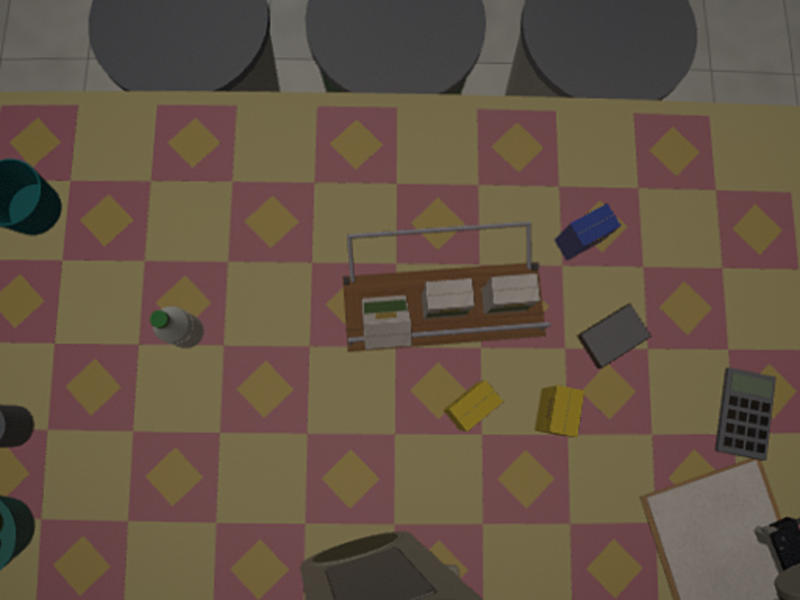

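The side view shows the white carton leaning in the tray's near-left bay (about 415,300) and the guard part-way up (bar from 322,298 to 420,237). The top view shows the tray with corners at about (345,278), (538,263), (547,335) and (347,350). The leaning carton is in the left (+y) bay and the guard bar runs from (349,237) to (529,226). I'll take an enlarged crop next.

Run:
```python
from h import *
a=read_camera("top")[135:235,210:360,::-1]
cv2.imwrite("pics/t1.png",cv2.convertScaleAbs(cv2.resize(a,(750,500),interpolation=cv2.INTER_CUBIC),alpha=1.6))
a=read_camera("side")[130:240,195:345,::-1]
cv2.imwrite("pics/s1.png",cv2.resize(a,(750,550),interpolation=cv2.INTER_CUBIC))
```

```text
(no output)
```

View pics/t1.png

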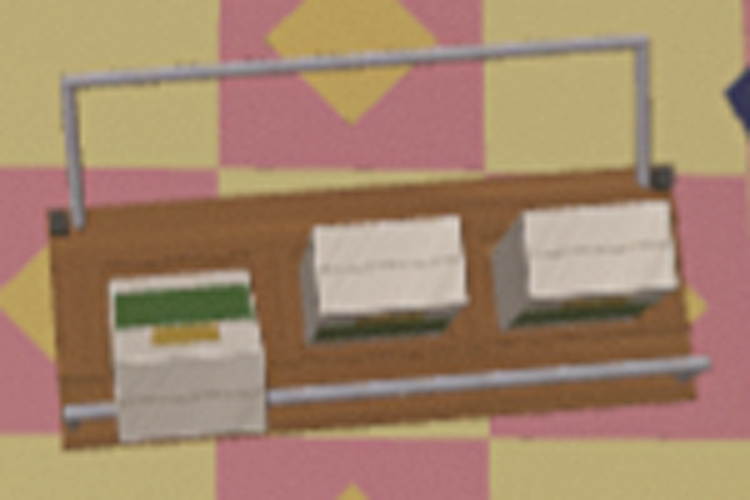

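View pics/s1.png

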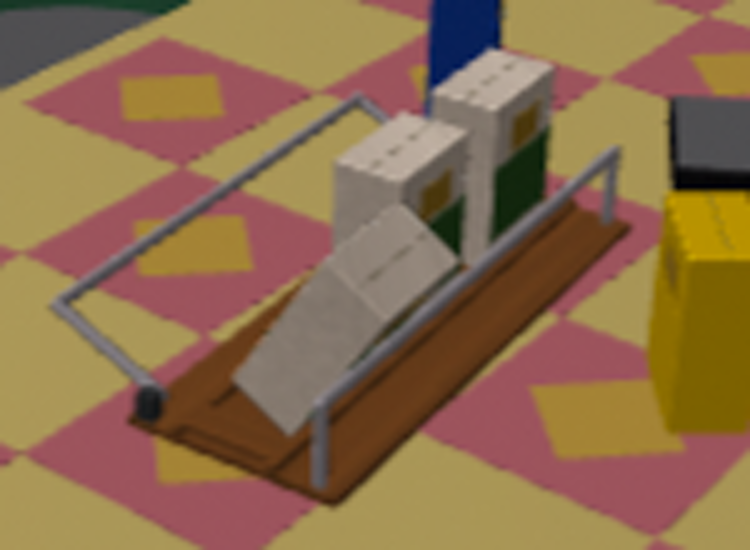

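In the top crop the rail runs (65,412) to (708,364), the tray corners are (50,210), (672,170), (693,398) and (64,448), and the guard bar ends are (66,80) and (645,42). The leaning carton's rear top edge runs (122,440) to (264,432).

Run:
```python
from h import *
from scipy.optimize import least_squares
f=lambda u,v:np.array([210+(u+.5)/5-.5,135+(v+.5)/5-.5])
f2=lambda u,v:np.array([195+(u+.5)/5-.5,130+(v+.5)/5-.5])
L=.078
def pts(p):
    x,y,a,g=p;c,s=np.cos(a),np.sin(a)
    W=lambda q:np.array([x+c*q[0]-s*q[1],y+s*q[0]+c*q[1],q[2]])
    gx,gz=.052+L*np.cos(g),.014+L*np.sin(g)
    T=[(.067,.175,.006),(.067,-.175,.006),(-.067,-.175,.006),(-.067,.175,.006)]
    G=[(gx,.157,gz),(gx,-.157,gz)]
    return np.array([W(q) for q in T]),np.array([W(q) for q in G]),W
tp=np.array([f(50,210),f(672,170),f(693,398),f(64,448)]);gp=np.array([f(68,82),f(643,43)])
gs=np.array([f2(60,303),f2(360,100)]);rp=f(386,387)
def res(p):
    T,G,W=pts(p)
    r=np.r_[(proj("top",T)-tp).ravel(),(proj("top",G)-gp).ravel(),(proj("side",G)-gs).ravel()]
    return r
o=least_squares(res,[.55,-.05,0.05,.5],loss="soft_l1");print(o.x,res(o.x).round(1))
T,G,W=pts(o.x);print("G",G)
print("rail",proj("top",[W((-.058,.175,.056)),W((-.058,-.175,.056))]),f(65,412),f(708,364))
for b in(.105,0,-.105):print("bay",W((0,b,0)))
print("carton top rear edge", [back("top",f(*k),.09) for k in((122,440),(264,432))])
def inv(w):
    x,y,a,g=o.x;d=np.array(w[:2])-[x,y];return np.array([np.cos(a)*d[0]+np.sin(a)*d[1],-np.sin(a)*d[0]+np.cos(a)*d[1]])
for k in((122,440),(264,432)):print("in tray",inv(back("top",f(*k),.099)))
g=lambda u,v:np.array([u*.64,v*.64])
print("bottle cap",back("top",g(160,319),.16),"box",back("top",g(615,335),.02),"yellow",back("top",g(475,405),.11),back("top",g(565,408),.11))
print("start in tray",inv([.208,-.562]))
for nm,q in(("nA",[(315,225),(462,217),(465,300),(318,312)]),("nB",[(523,210),(668,202),(673,288),(532,300)])):print(nm,inv(np.mean([back("top",f(*k),.116) for k in q],0)))
```

```text
[ 0.54959447 -0.08604894  0.08352572  0.41409069] [-0.7 -0.9 -0.3 -1.8  1.  -0.  -0.3 -0.3  0.3  0.8 -0.   0.8  0.1  0.6
  0.6  0. ]
G [[ 0.65947359  0.08069945  0.0453839 ]
 [ 0.68567018 -0.23220587  0.0453839 ]]
rail [[220.9767659  218.56203657]
 [353.31399412 208.53516518]] [222.6 217. ] [351.2 207.4]
bay [0.54083447 0.018585   0.        ]
bay [ 0.54959447 -0.08604894  0.        ]
bay [ 0.55835448 -0.19068289  0.        ]
carton top rear edge [array([0.46352319, 0.04867168, 0.09      ]), array([ 0.46814806, -0.0230876 ,  0.09      ])]
in tray [-0.07544545  0.14130267]
in tray [-0.07681216  0.06999891]
bottle cap [0.4975224  0.36104948 0.16      ] box [ 0.49583875 -0.38607631  0.02      ] yellow [ 0.37245546 -0.12487341  0.11      ] [ 0.36797533 -0.26823193  0.11      ]
start in tray [-0.38011154 -0.44579302]
nA [0.0012688  0.00084118]
nB [ 0.00040722 -0.10531355]
```

Call:
{"op": "carry_out", "data": {
  "moves": [
    {"jaw": 0, "yaw": 0.136},
    {"jaw": 0, "yaw": 0.136},
    {"jaw": 0, "dx": 0.02, "dy": -0.04},
    {"jaw": 0, "dx": 0.02, "dy": -0.04},
    {"jaw": 0, "dx": 0.02, "dy": -0.04},
    {"jaw": 0, "dx": 0.02, "dy": -0.04},
    {"jaw": 0, "dx": 0.02, "dy": -0.04},
    {"jaw": 0, "dx": 0.02, "dy": -0.04}
  ]
}}

```text
invalid input at $.moves[0]: expected keys jaw, dx, dy, dz, yaw
```

Call:
{"op": "carry_out", "data": {
  "moves": [
    {"jaw": 0, "dx": 0.02, "dy": -0.04},
    {"jaw": 0, "dx": 0.02, "dy": -0.04},
    {"jaw": 0, "dx": 0.02, "dy": -0.04},
    {"jaw": 0, "dx": 0.02, "dy": -0.04},
    {"jaw": 0, "dx": 0.02, "dy": -0.04},
    {"jaw": 0, "dx": 0.02, "dy": -0.04},
    {"jaw": 0, "dx": 0.01, "dy": -0.04},
    {"jaw": 0}
  ]
}}

```text
invalid input at $.moves[0]: expected keys jaw, dx, dy, dz, yaw
```

```bash
cat >> h.py <<'E'
def tr(w=None):
    w=read_state()["tool_pos"] if w is None else w
    d=np.array(w[:2])-[.5496,-.0860];c,s=np.cos(.0835),np.sin(.0835);return np.array([c*d[0]+s*d[1],-s*d[0]+c*d[1],w[2]]).round(4)
def st():
    from scipy.spatial.transform import Rotation as R
    s=read_state();X=R.from_rotvec(s["orientation"]).as_matrix()[:,0];print(s["t"],"tray",tr(),"toolx ang",np.arctan2(X[1],X[0]),np.round(s["force"],1),s["opening"])
E
python3 -c "from h import *;st()"
```

```text
0.2 tray [-0.3798 -0.4462  0.218 ] toolx ang 0.3547894199442253 [-0.6 -0.2  0.1] 0.09251298280409986
```

All keys are required.

Call:
{"op": "carry_out", "data": {
  "moves": [
    {"jaw": 0, "dx": 0, "dy": 0, "dz": 0, "yaw": 0.136},
    {"jaw": 0, "dx": 0, "dy": 0, "dz": 0, "yaw": 0.136},
    {"jaw": 0, "dx": 0.02, "dy": -0.04, "dz": 0, "yaw": 0},
    {"jaw": 0, "dx": 0.02, "dy": -0.04, "dz": 0, "yaw": 0},
    {"jaw": 0, "dx": 0.02, "dy": -0.04, "dz": 0, "yaw": 0},
    {"jaw": 0, "dx": 0.02, "dy": -0.04, "dz": 0, "yaw": 0},
    {"jaw": 0, "dx": 0.02, "dy": -0.04, "dz": 0, "yaw": 0},
    {"jaw": 0, "dx": 0.02, "dy": -0.04, "dz": 0, "yaw": 0}
  ]
}}

```text
t: 1.2
tool_pos: [0.3085, -0.3121, 0.2185]
orientation: [-3.139, -0.13, -0.0]
force: [0.3, 0.3, 0.3]
opening: 0.0176
gripper_force: 0.0
```

Call:
{"op": "carry_out", "data": {
  "moves": [
    {"jaw": 0, "dx": 0.02, "dy": -0.04, "dz": 0, "yaw": 0},
    {"jaw": 0, "dx": 0.02, "dy": -0.04, "dz": 0, "yaw": 0},
    {"jaw": 0, "dx": 0.02, "dy": -0.04, "dz": 0, "yaw": 0},
    {"jaw": 0, "dx": 0.02, "dy": -0.04, "dz": 0, "yaw": 0},
    {"jaw": 0, "dx": 0.02, "dy": -0.04, "dz": 0, "yaw": 0},
    {"jaw": 0, "dx": 0.02, "dy": -0.04, "dz": 0, "yaw": 0},
    {"jaw": 0, "dx": 0.01, "dy": -0.04, "dz": 0, "yaw": 0},
    {"jaw": 0, "dx": 0, "dy": 0, "dz": 0, "yaw": 0}
  ]
}}

```text
t: 2.2
tool_pos: [0.4147, -0.0215, 0.2185]
orientation: [-3.138, -0.137, 0.0]
force: [0.4, -0.6, -1.0]
opening: 0.0003
gripper_force: 0.0
```

```bash
python3 -c "from h import *;st()"
```

```text
2.2 tray [-0.1291  0.0755  0.2185] toolx ang 0.0869725295743879 [ 0.4 -0.6 -1. ] 0.00034130069675045307
```

Call:
{"op": "carry_out", "data": {
  "moves": [
    {"jaw": 0, "dx": 0.019, "dy": -0.03, "dz": 0, "yaw": 0},
    {"jaw": 0, "dx": 0, "dy": 0, "dz": 0.035, "yaw": 0},
    {"jaw": 0, "dx": 0, "dy": 0, "dz": 0.035, "yaw": 0},
    {"jaw": 0, "dx": 0, "dy": 0, "dz": 0.035, "yaw": 0},
    {"jaw": 0, "dx": 0, "dy": 0, "dz": 0.035, "yaw": 0},
    {"jaw": 0, "dx": 0, "dy": 0, "dz": 0, "yaw": 0}
  ]
}}

```text
t: 2.95
tool_pos: [0.4282, 0.007, 0.0759]
orientation: [-3.138, -0.129, 0.01]
force: [-0.1, -0.1, 0.6]
opening: 0.0003
gripper_force: 0.0
```

Run:
```python
from h import *
st()
a=read_camera("side")[110:230,195:355,::-1];cv2.imwrite("pics/s2.png",cv2.resize(a,(800,600),interpolation=cv2.INTER_CUBIC))
```

```text
2.95 tray [-0.1132  0.1028  0.0759] toolx ang 0.08194477848900801 [-0.1 -0.1  0.6] 0.0003348252152338761
```

View pics/s2.png

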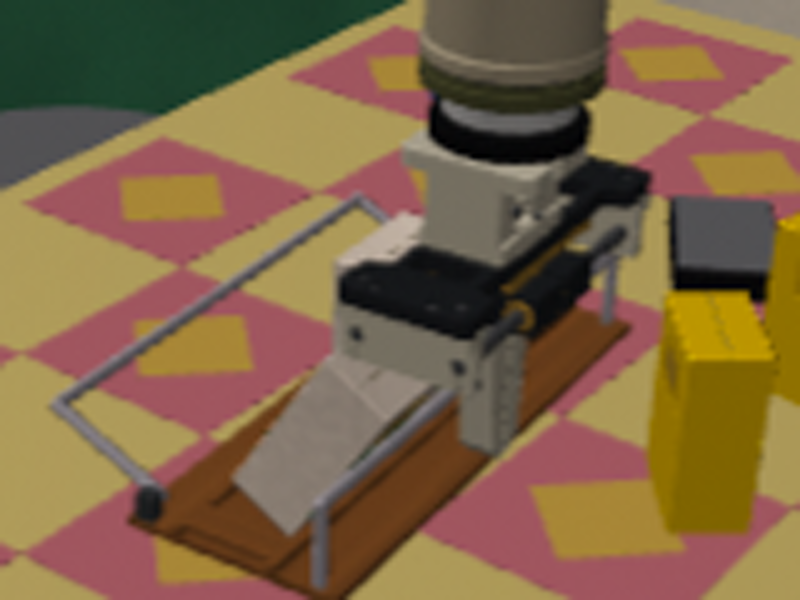

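The fingertips (490,445) are behind the leaning carton's top and clear of the rail, and the wide side of the gripper lies along y. I'll push forward slowly.

Call:
{"op": "carry_out", "data": {
  "moves": [
    {"jaw": 0, "dx": 0.01, "dy": -0.001, "dz": 0, "yaw": 0},
    {"jaw": 0, "dx": 0.01, "dy": -0.001, "dz": 0, "yaw": 0},
    {"jaw": 0, "dx": 0.01, "dy": 0, "dz": 0, "yaw": 0},
    {"jaw": 0, "dx": 0.007, "dy": 0, "dz": 0, "yaw": 0},
    {"jaw": 0, "dx": 0.006, "dy": 0, "dz": 0, "yaw": 0},
    {"jaw": 0, "dx": 0.006, "dy": 0, "dz": 0, "yaw": 0},
    {"jaw": 0, "dx": 0.006, "dy": 0, "dz": 0, "yaw": 0},
    {"jaw": 0, "dx": 0, "dy": 0, "dz": 0, "yaw": 0}
  ]
}}

```text
t: 4.0
tool_pos: [0.486, 0.0143, 0.0786]
orientation: [-3.139, -0.13, 0.0]
force: [0.3, -0.1, 0.1]
opening: 0.0006
gripper_force: 0.0
```

Run:
```python
from h import *
st()
a=read_camera("side")[110:230,195:355,::-1];cv2.imwrite("pics/s3.png",cv2.resize(a,(800,600),interpolation=cv2.INTER_CUBIC))
```

```text
4.0 tray [-0.055   0.1052  0.0786] toolx ang 0.08282757208115424 [ 0.3 -0.1  0.1] 0.0006054477877110125
```

View pics/s3.png

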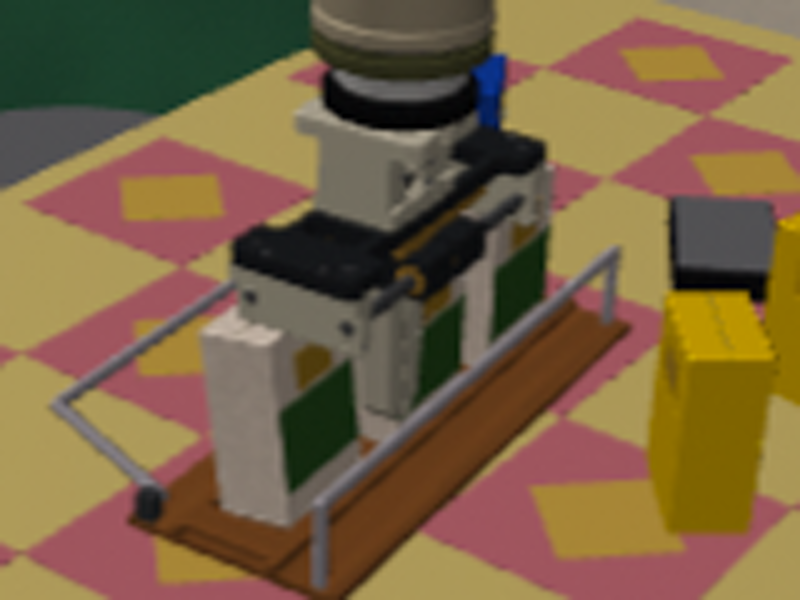

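The carton now stands upright in its bay with no force on the tool. I'll back off, rise and cross over to the front.

Call:
{"op": "carry_out", "data": {
  "moves": [
    {"jaw": 0, "dx": -0.03, "dy": 0, "dz": 0, "yaw": 0},
    {"jaw": 0, "dx": -0.01, "dy": 0, "dz": -0.03, "yaw": 0},
    {"jaw": 0, "dx": 0, "dy": 0, "dz": -0.04, "yaw": 0},
    {"jaw": 0, "dx": 0, "dy": 0, "dz": -0.04, "yaw": 0},
    {"jaw": 0, "dx": 0, "dy": 0, "dz": -0.04, "yaw": 0},
    {"jaw": 0, "dx": 0.04, "dy": 0.015, "dz": 0, "yaw": 0},
    {"jaw": 0, "dx": 0.04, "dy": 0.015, "dz": 0, "yaw": 0},
    {"jaw": 0, "dx": 0.04, "dy": 0.015, "dz": 0, "yaw": 0}
  ]
}}

```text
t: 5.05
tool_pos: [0.5703, -0.0243, 0.2289]
orientation: [3.139, 0.13, 0.001]
force: [0.6, 0.6, 0.5]
opening: 0.0006
gripper_force: 0.0
```

Call:
{"op": "carry_out", "data": {
  "moves": [
    {"jaw": 0, "dx": 0.04, "dy": 0.015, "dz": 0, "yaw": 0},
    {"jaw": 0, "dx": 0.04, "dy": 0.015, "dz": 0, "yaw": 0},
    {"jaw": 0, "dx": 0.04, "dy": 0.015, "dz": 0, "yaw": 0},
    {"jaw": 0, "dx": 0.03, "dy": 0.015, "dz": 0, "yaw": 0},
    {"jaw": 0, "dx": 0, "dy": 0, "dz": 0, "yaw": 0}
  ]
}}

```text
t: 5.68
tool_pos: [0.7241, -0.0723, 0.2263]
orientation: [-3.139, -0.128, 0.004]
force: [-0.3, -0.7, -0.6]
opening: 0.0001
gripper_force: 0.0
```

```bash
python3 -c "from h import *;st()"
```

```text
5.675 tray [ 0.1751 -0.0009  0.2263] toolx ang 0.08183330217782227 [-0.3 -0.7 -0.6] 0.00013105338853338657
```

Call:
{"op": "carry_out", "data": {
  "moves": [
    {"jaw": 0, "dx": 0, "dy": 0, "dz": 0.04, "yaw": 0},
    {"jaw": 0, "dx": 0, "dy": 0, "dz": 0.04, "yaw": 0},
    {"jaw": 0, "dx": 0, "dy": 0, "dz": 0.04, "yaw": 0},
    {"jaw": 0, "dx": 0, "dy": 0, "dz": 0.04, "yaw": 0},
    {"jaw": 0, "dx": 0, "dy": 0, "dz": 0.03, "yaw": 0},
    {"jaw": 0, "dx": 0, "dy": 0, "dz": 0.02, "yaw": 0},
    {"jaw": 0, "dx": 0, "dy": 0, "dz": 0, "yaw": 0}
  ]
}}

```text
t: 6.55
tool_pos: [0.7219, -0.0709, 0.017]
orientation: [-3.138, -0.13, 0.005]
force: [0.0, -0.5, -0.4]
opening: 0.0001
gripper_force: 0.0
```

Call:
{"op": "carry_out", "data": {
  "moves": [
    {"jaw": 0, "dx": -0.015, "dy": 0, "dz": 0, "yaw": 0},
    {"jaw": 0, "dx": -0.015, "dy": 0, "dz": 0, "yaw": 0},
    {"jaw": 0, "dx": -0.005, "dy": 0, "dz": 0, "yaw": 0},
    {"jaw": 0, "dx": -0.005, "dy": 0, "dz": -0.004, "yaw": 0},
    {"jaw": 0, "dx": -0.005, "dy": 0, "dz": -0.008, "yaw": 0},
    {"jaw": 0, "dx": -0.005, "dy": 0, "dz": -0.008, "yaw": 0}
  ]
}}

```text
t: 7.3
tool_pos: [0.6756, -0.0756, 0.0409]
orientation: [3.138, 0.13, 0.006]
force: [4.0, -1.3, 1.2]
opening: 0.0006
gripper_force: 1.7
```

```bash
python3 -c "from h import *;st()"
```

```text
7.3 tray [ 0.1264 -0.0002  0.0409] toolx ang 0.08295281735489252 [ 4.  -1.3  1.2] 0.0005741274549871296
```

Call:
{"op": "carry_out", "data": {
  "moves": [
    {"jaw": 0, "dx": -0.008, "dy": 0, "dz": -0.005, "yaw": 0},
    {"jaw": 0, "dx": -0.008, "dy": 0, "dz": -0.005, "yaw": 0},
    {"jaw": 0, "dx": -0.008, "dy": 0, "dz": -0.005, "yaw": 0},
    {"jaw": 0, "dx": -0.008, "dy": 0, "dz": -0.005, "yaw": 0},
    {"jaw": 0, "dx": -0.008, "dy": 0, "dz": -0.003, "yaw": 0},
    {"jaw": 0, "dx": -0.008, "dy": 0, "dz": -0.002, "yaw": 0},
    {"jaw": 0, "dx": -0.008, "dy": 0, "dz": 0, "yaw": 0},
    {"jaw": 0, "dx": 0, "dy": 0, "dz": 0, "yaw": 0}
  ]
}}

```text
t: 8.3
tool_pos: [0.6178, -0.0801, 0.0635]
orientation: [-3.139, -0.13, -0.001]
force: [4.6, 0.8, -0.1]
opening: 0.0003
gripper_force: 2.0
```

Run:
```python
from h import *
st()
a=read_camera("side")[110:230,195:355,::-1];cv2.imwrite("pics/s4.png",cv2.resize(a,(800,600),interpolation=cv2.INTER_CUBIC))
```

```text
8.3 tray [0.0685 0.0002 0.0635] toolx ang 0.08267543624434655 [ 4.6  0.8 -0.1] 0.00034458166766766427
```

View pics/s4.png

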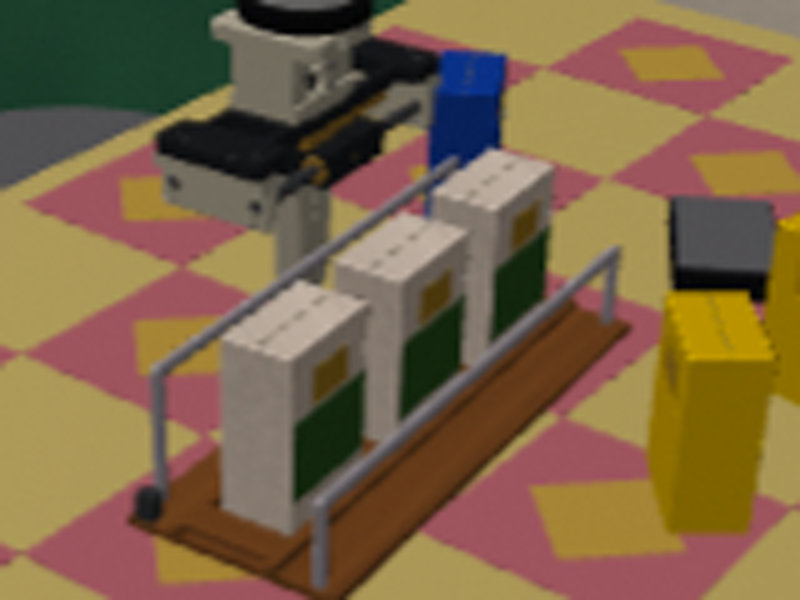

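The guard is almost vertical and all three cartons stand upright. The 4.6 N on the tool is only hinge friction, so I'll push on in small steps until the stop shows in the force.

Call:
{"op": "carry_out", "data": {
  "moves": [
    {"jaw": 0, "dx": -0.003, "dy": 0, "dz": 0, "yaw": 0},
    {"jaw": 0, "dx": -0.003, "dy": 0, "dz": 0, "yaw": 0},
    {"jaw": 0, "dx": 0, "dy": 0, "dz": 0, "yaw": 0}
  ]
}}

```text
t: 8.72
tool_pos: [0.6175, -0.0801, 0.0639]
orientation: [3.138, 0.13, 0.02]
force: [33.6, 1.1, -21.4]
opening: 0.0002
gripper_force: 16.9
```

Call:
{"op": "carry_out", "data": {
  "moves": [
    {"jaw": 0, "dx": -0.003, "dy": 0, "dz": 0, "yaw": 0},
    {"jaw": 0, "dx": 0, "dy": 0, "dz": 0, "yaw": 0}
  ]
}}

```text
t: 8.98
tool_pos: [0.6174, -0.0801, 0.0641]
orientation: [3.138, 0.13, 0.029]
force: [49.5, 2.6, -31.7]
opening: 0.0007
gripper_force: 24.5
```

The force rose sharply with no further travel, so the guard is at its stop. I'll withdraw.

Call:
{"op": "carry_out", "data": {
  "moves": [
    {"jaw": 0, "dx": 0.01, "dy": 0, "dz": 0, "yaw": 0},
    {"jaw": 0, "dx": 0.03, "dy": 0, "dz": 0, "yaw": 0},
    {"jaw": 0, "dx": 0.04, "dy": 0, "dz": 0, "yaw": 0},
    {"jaw": 0, "dx": 0, "dy": 0, "dz": -0.04, "yaw": 0},
    {"jaw": 0, "dx": 0, "dy": 0, "dz": -0.04, "yaw": 0},
    {"jaw": 0, "dx": 0, "dy": 0, "dz": -0.03, "yaw": 0},
    {"jaw": 0, "dx": 0, "dy": 0, "dz": 0, "yaw": 0},
    {"jaw": 0, "dx": 0, "dy": 0, "dz": 0, "yaw": 0}
  ]
}}

```text
t: 9.98
tool_pos: [0.6875, -0.0741, 0.1717]
orientation: [-3.138, -0.13, 0.005]
force: [-0.4, -0.4, -1.0]
opening: 0.0004
gripper_force: 0.0
```

Run:
```python
from h import *
st()
a=read_camera("side")[130:240,195:345,::-1];b=read_camera("top")[135:235,210:360,::-1]
c=np.vstack([cv2.resize(a,(450,330),interpolation=3),cv2.resize(b,(405,270),interpolation=3)[:, :] if 0 else cv2.resize(b,(450,270),interpolation=3)])
cv2.imwrite("pics/f.png",c)
```

```text
9.975 tray [0.1385 0.0003 0.1717] toolx ang 0.08273849755544417 [-0.4 -0.4 -1. ] 0.00041762082849786705
```

View pics/f.png

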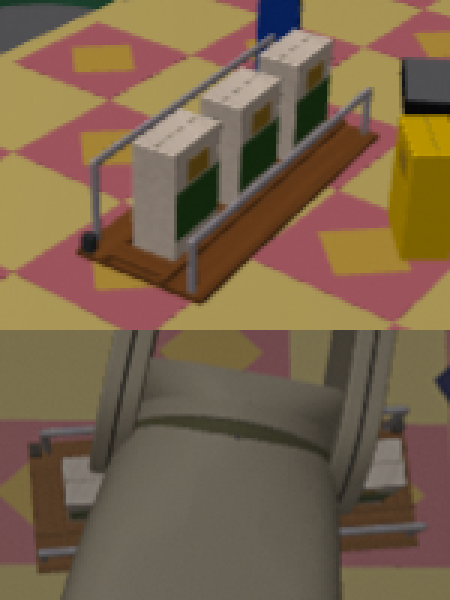

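The side view shows the guard upright (arm at 95,205) and the three cartons standing. I'll check the carton's seating numerically from its top face.

Run:
```python
from h import *
c,s=np.cos(.0835),np.sin(.0835)
W=lambda x,y,z:[.5496+c*x-s*y,-.086+s*x+c*y,z]
for b in(.105,0):
    P=[W(a,b+d,z) for z in(.116,.006) for a,d in((.0225,.0375),(-.0225,.0375),(-.0225,-.0375),(.0225,-.0375))]
    print(((proj("side",P)-[195,130]+.5)*3).round(0).tolist())
print(((proj("side",[W(.052,.157,.092),W(.052,.157,.014)])-[195,130]+.5)*3).round())
```

```text
[[134.0, 142.0], [178.0, 157.0], [225.0, 121.0], [183.0, 108.0], [136.0, 247.0], [177.0, 263.0], [222.0, 225.0], [182.0, 210.0]]
[[201.0, 95.0], [243.0, 108.0], [283.0, 77.0], [243.0, 65.0], [199.0, 196.0], [238.0, 210.0], [277.0, 176.0], [239.0, 163.0]]
[[ 98. 163.]
 [100. 237.]]
```

```bash
python3 -c "from plant import *;print(close_job())"
```

```text
the job is handed in; nothing more can be done
None
```

The leaning carton stands upright in its bay, the guard is pushed up to its stop, the arm is clear, and the job is handed in (about 10 s used; no verdict was returned).

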